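# Read the sample rack's label and press the reader into its upload dock

### The job

Take the upright label reader out of its round stand, aim its nose squarely at the middle of the bar-code label on the sloping front of the rack that is full of vials, and hold it there steadily for a second, about 50 mm off. Then push the reader nose-down, upright, into the well of the square upload dock, against the sprung plunger, until its collar sits firmly on the dock's rim, without ramming it, and keep holding it pressed there: finish with the reader still in the grip and pushed fully home, since the spring lifts it as soon as you let go. Leave the other things on the bench undisturbed.

Things in the scene. Friction and masses are not known exactly. Their poses are not given: they have to be found in the camera images.
- reader: Label reader, 0.13 to 0.2 kg, standing nose-down in the stand. Origin at the nose tip, z up its axis, length 141. From the tip: round nose 18 in diameter, 40 long, tapering to 10 over its lowest 10; collar 40 in diameter from 40 to 48; square white handle 26 x 26 (faces across x and y) from 48 to 140, to be gripped (best about 105 above the tip, 20 to 60 N). It reads out of the nose, along -z.
- reader_spot (a point): Point on the reader's axis 50 mm ahead of the nose tip: where the reader reads best. Axes as the reader's.
- stand: Round steel stand, fixed: foot 84 in diameter, 6 high; tube 46 outer, 26 inner diameter, rim 50 above the bench. The reader's collar rests on the rim, its nose hangs 40 deep inside with 4 mm play all round: lift it straight up to free it. Origin at the centre of the underside, z up.
- full_rack_label: Bar-code card, 38 (its x, up the slope) x 64 (its y, level), on the sloping front of the rack that holds twelve amber vials. Origin at the card's centre, about 29 above the bench; z out of its face, which leans 30 degrees from straight up towards the rack's front, roughly towards the robot.
- full_rack: The full rack, fixed: aluminium block 100 x 150 x 38, twelve vials standing to 81 above the bench; the label is on its -x side. Origin at the centre of the block's underside, z up. A like rack with empty holes and a like label stands beside it (not to be read).
- dock: Square cream upload dock, 90 (x) x 110 (y), its rim face 55 above the bench, fixed; a grey display bar 20 deep along its +x edge rises to 75. A round well 26 in diameter and 50 deep in the middle takes the reader's 18 mm nose. Origin at the centre of its underside, z up.
- dock_mouth (a point): Centre of the well's mouth, at rim height (55 above the bench), z up. Fully home, the reader's collar underside lies on the rim here and the nose tip is 40 below.
- plunger (a joint): Travel (m) of the brass plunger in the dock's well: 0 at rest, growing as pressed down. At rest its flat top, 20 in diameter, is 28 mm below the rim, so the nose meets it 12 mm before the collar meets the rim: the hard stop is at 0.012. The spring gives 4 N at rest, 9 N at the stop; beyond, the rim is rigid. The reader's weight alone does not move it.
- reagent: Bystander: amber reagent bottle, 64 in diameter, 130 tall; origin at the centre of its underside, z up.
- beaker: Bystander: glass beaker, 72 in diameter, 85 tall; origin at the centre of its underside, z up.
- capjar: Bystander: white jar of caps, 56 in diameter, 55 tall, between stand and dock; origin at the centre of its underside, z up.
- septa_box: Bystander: cardboard box 70 x 100 x 35; origin at the centre of its underside, z up.
- driver: Bystander: screwdriver lying on the bench, 180 long, origin near its middle.
Mind the look-alikes: they are no part of the job. Leave any blue, green or pink look-alike of the reader alone.

How it is judged:
By the outcome, as a careful person would: the job done as asked, in the order asked, and still so for the second after the job is handed in, while the arm keeps its last pose, push and grip.
It also fails if it takes over 48 s, if anything falls off the work surface, if the arm or the gripper's body presses on something with over 40 N, if the wrist force passes 120 N, or if a joint passes its speed limit or range.

### The arm

A 7-joint arm with a two-finger parallel gripper is mounted at the origin on the work surface. World frame = base frame: x ahead of the robot, y to its left, z up, the work surface at z = 0. Lengths are in m, angles in rad, forces in N, time in s.
With the tool pointing down it reaches from about 0.425 to 0.875 m from the base axis. Payload 4.7 kg.
Tool frame: the origin (TCP) lies between the finger pads; the fingertips stand 14 mm ahead of it and the grasp point (between the pads) lies 5 mm behind it; z points along the fingers, y is the line along which they close (so a half turn about z gives the same grasp; the last joint's range is limited). The gripper opens to 85 mm and grips with 20 to 120 N. Pads are 22 mm wide; open, the fingers measure 114 mm over their backs; the gripper's body (76 mm by 85 mm) begins 54 mm behind the grasp point. The pads swing forward as they close: fully open they stand 13 mm farther back than shut.
Start: joints at [-1.094, 0.321, -0.07, 1.45, 0.023, 1.371, -0.057], TCP at [0.29, 0.582, 0.245] pointing down, gripper open.
Joint ranges: [-2.86, 2.86], [-0.3, 2.09], [-1.38, 1.24], [0.06, 2.45], [-1.56, 4.7], [0.09, 2.05], [-2.69, 2.69]. Speed limits (rad/s): [2.57, 2.57, 3.14, 3.14, 3.14, 3.14, 3.14].

### API

Orientations are given as a rotation vector (axis times angle).
In Python, from cell import robot gives the robot as it stands. Calls block until the motion is done:
- robot.move_ptp(position, orientation): joint-space move of the TCP to a pose.
- robot.move_l(position, rot=None, feed=0.15): straight line of the TCP; rot=None keeps the orientation; feed is the mean speed in m/s.
- robot.goto_joints(angles): joint-space move.
- robot.gripper_to(opening): finger opening in m; the grip force is fixed at half the most; returns when the fingers have stopped.
- robot.wait(seconds).
- robot.ik(position, orientation): joint angles nearest the present ones, or None.
- robot.read_state(): the state.
- robot.grab_frame(name): name is "scene" or "top" or "wrist"; returns the picture (480x640x3 uint8, red, green, blue); there is no depth.
- robot.calibration(name): a dict with "fx", "fy", "cx", "cy" (pixels), "R" (3x3) and "t" (3): a world point X has camera coordinates R X + t; the wrist camera has in their place "tool_from_camera" (4x4, takes a point from camera to tool coordinates, whose origin is the TCP and whose axes are the flange's). Camera axes: x right, y down, z forward; pixel columns grow to the right and rows downward; lengths in m; the calibration is good to about 2 mm. A picture is of the moment at which its call begins: read the wrist's pose just before it. calibration takes no time and is no camera call.
A pose or a line that the arm cannot do raises robot.PlanningError and nothing moves.
- robot.hand_in(): hands the job in; it is judged then, once.
The state is a dict: "time_s": time; "joints": joint angles; "qvel": joint speeds; "joint_efforts": joint torques, N m; "position": TCP position; "tcp_rot": TCP orientation; "wrist_force": force on the tool from outside, world axes, zero at the start; "wrist_torque": the same for the moment, N m; "width": finger opening in m; "grip_force": force on a finger pad.
Only numpy, scipy, OpenCV 4.12 (cv2) and the standard library are available. Lean on these libraries where they do the work, as an engineer would, in place of code of your own. Each camera call takes 0.05 s, during which the arm holds its last target. There are 200 camera calls.

## Working session

There is one attempt and no reset: what is moved stays moved. The work goes in short steps, each a Python script; the robot and the scene stay as the last script left them, time stands still between calls to the robot, and variables do not carry over. Pictures are saved under pics/ and viewed, at most 10 in all, crops included, and the job is handed in when it is done.

```bash
ls; mkdir -p pics; python3 - <<'E'
from cell import robot
import cv2
for n in("scene","top"):
    cv2.imwrite(f"pics/{n}0.png",robot.grab_frame(n)[:,:,::-1]); c=robot.calibration(n); print(n,c)
print(robot.calibration("wrist")); print(robot.read_state())
E
```

```text
pics
scene {'fx': 460.5884111422247, 'fy': 460.5884111422247, 'cx': 319.7467742347812, 'cy': 240.20614147514934, 'R': array([[-0.87323677,  0.48721369,  0.00896487],
       [ 0.40076779,  0.7285215 , -0.55555522],
       [-0.27720521, -0.48153842, -0.83143131]]), 't': array([ 0.49972902, -0.19112651,  1.2965134 ])}
top {'fx': 454.64277563294684, 'fy': 454.64277563294684, 'cx': 317.1456542454866, 'cy': 240.9390839658027, 'R': array([[ 0.00311134, -0.99995024,  0.00947848],
       [-0.98424383, -0.00473791, -0.17675302],
       [ 0.17678913, -0.0087792 , -0.9842096 ]]), 't': array([-0.00222623,  0.5494993 ,  1.13716731])}
{'fx': 365.18158233045193, 'fy': 365.18158233045193, 'cx': 318.9414762362567, 'cy': 241.98377047888093, 'tool_from_camera': array([[-5.45420907e-04, -9.58141677e-01, -2.86293955e-01,
         7.24601365e-02],
       [ 9.99999709e-01, -3.69963629e-04, -6.66947983e-04,
        -2.12606073e-05],
       [ 5.33112308e-04, -2.86294236e-01,  9.58141600e-01,
        -1.27375714e-01],
       [ 0.00000000e+00,  0.00000000e+00,  0.00000000e+00,
         1.00000000e+00]])}
{'time_s': 0.1, 'joints': array([-1.09387634,  0.32176835, -0.07003421,  1.45153976,  0.02260405,
        1.37078188, -0.05689018]), 'qvel': array([ 0.00088712, -0.00181597, -0.00088881, -0.00342219, -0.0006736 ,
        0.00012551, -0.00022628]), 'joint_efforts': array([-4.52200879e-05, -4.94882190e+01, -3.83740710e-01, -3.15210915e+01,
        1.29702338e-02,  7.46954436e-03, -4.99111707e-06]), 'position': array([0.29007947, 0.58118542, 0.24432644]), 'tcp_rot': array([-7.20474404e-01, -3.05756981e+00,  2.65132277e-03]), 'wrist_force': array([-0.09130944,  0.22618519,  0.18839007]), 'wrist_torque': array([-0.00857263, -0.05352919,  0.00709168]), 'grip_force': 0.0, 'width': 0.0855301174545207}
```

View pics/scene0.png

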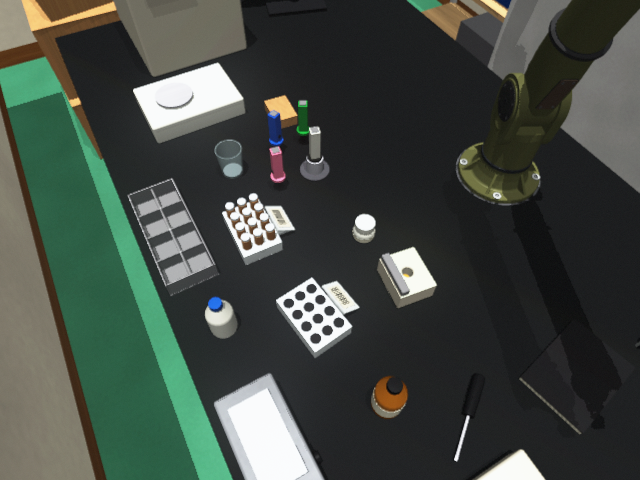

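View pics/top0.png

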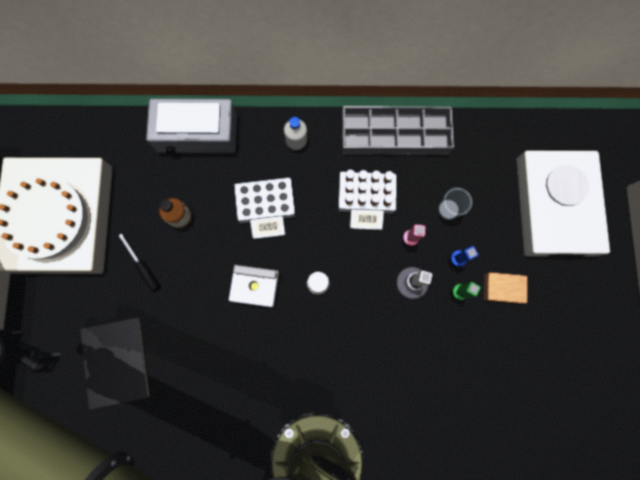

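The white reader is at scene (315,150), top (425,277), standing in the round stand at top (412,283). Its look-alikes are pink at top (414,235), blue (463,256) and green (465,290). The full rack with amber vials is at scene (250,225), top (367,190), with its label at top (367,219). The other rack, at top (265,200), has empty holes. The dock is at top (254,287). I'll enlarge a crop to confirm these.

```bash
cat > h.py <<'E'
import numpy as np, cv2
from scipy.spatial.transform import Rotation as Ro
from cell import robot
def cam(name,st=None):
    c=robot.calibration(name); K=np.array([[c['fx'],0,c['cx']],[0,c['fy'],c['cy']],[0,0,1]])
    if name=='wrist':
        st=st or robot.read_state(); T=np.eye(4); T[:3,:3]=Ro.from_rotvec(st['tcp_rot']).as_matrix(); T[:3,3]=st['position']
        T=T@c['tool_from_camera']; return K,T[:3,:3],T[:3,3]
    return K,c['R'].T,-c['R'].T@c['t']
def ray(C,p):
    K,R,o=C; d=R@np.linalg.solve(K,[p[0],p[1],1.]); return o,d/np.linalg.norm(d)
def onz(C,p,z):
    o,d=ray(C,p); return o+d*(z-o[2])/d[2]
def tri(rs):
    A=sum(np.eye(3)-np.outer(d,d) for o,d in rs); b=sum((np.eye(3)-np.outer(d,d))@o for o,d in rs)
    return np.linalg.solve(A,b)
def proj(C,X):
    K,R,o=C; q=K@(R.T@(np.asarray(X)-o)); return q[:2]/q[2]
def snap(name,fn):
    st=robot.read_state(); im=robot.grab_frame(name)[:,:,::-1].copy(); cv2.imwrite(f'pics/{fn}.png',im); return im,cam(name,st)
E
python3 - <<'E'
from h import *
t=cv2.imread('pics/top0.png'); s=cv2.imread('pics/scene0.png')
a=cv2.resize(t[165:310,220:480],(800,446),interpolation=cv2.INTER_CUBIC); cv2.imwrite('pics/topc.png',a)
T=cam('top');S=cam('scene')
p=lambda n,v:print(n,np.round(v,4))
p('reader top',tri([ray(T,(425,277)),ray(S,(315,129))]))
p('stand',onz(T,(412,283),.003)); p('stand s',onz(S,(315,169),.003))
p('label',onz(T,(367,219),.029)); p('label s',onz(S,(279,219),.029))
p('well',onz(T,(254,286),.055)); p('well s',onz(S,(407,272),.055))
E
```

```text
reader top [ 0.4462 -0.2528  0.1533]
stand [ 0.4448 -0.2543  0.003 ]
stand s [ 0.4454 -0.2548  0.003 ]
label [ 0.6135 -0.1336  0.029 ]
label s [ 0.6183 -0.1292  0.029 ]
well [0.4311 0.1605 0.055 ]
well s [0.4363 0.1639 0.055 ]
```

View pics/topc.png

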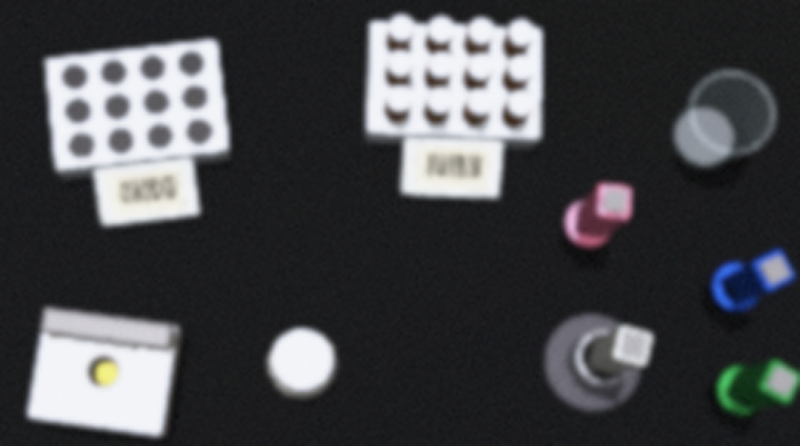

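The crop confirms the three targets: the white reader in the grey stand, the rack with vials and its label, and the dock with the brass plunger in its well. Next I'll take near views with the wrist camera on the way to the reader.

```bash
python3 - <<'E'
from h import *
import pickle
rot=np.array([0,np.pi,0]); D={}
for n,P in (('dock',(.42,.162,.25)),('label',(.60,-.131,.25)),('reader',(.431,-.254,.32))):
    robot.move_ptp(np.array(P),rot); robot.wait(.2)
    im,C=snap('wrist','w_'+n); D[n]=C
    st=robot.read_state(); print(n,st['time_s'],st['position'],st['tcp_rot'],st['joints'])
pickle.dump(D,open('C.pkl','wb'))
ims=[cv2.resize(cv2.imread(f'pics/w_{n}.png'),(400,300)) for n in D]
cv2.imwrite('pics/m.png',np.vstack([np.hstack(ims[:2]),np.hstack([ims[2],ims[2]*0])]))
E
```

```text
dock 1.9667 [0.41995604 0.16264505 0.24990785] [ 1.85745791e-03 -3.14145234e+00  3.67916609e-04] [-0.62962751 -0.11557402  0.18635318  1.91672762  0.02211144  1.33873695
  1.12239875]
label 3.5167 [ 0.6000434  -0.12977064  0.25010404] [-2.87887321e-03  3.14139941e+00  1.00688610e-03] [-0.33808848  0.26911801  0.61761109  1.56038042 -0.15870856  1.36258797
  1.86802214]
reader 4.65 [ 0.43188972 -0.25293156  0.31933941] [ 3.41829294e-03 -3.13990057e+00  9.66745326e-04] [-0.28417183 -0.06253672  0.73409478  1.71626452  0.0433757   1.47313137
  2.01763796]
```

View pics/m.png

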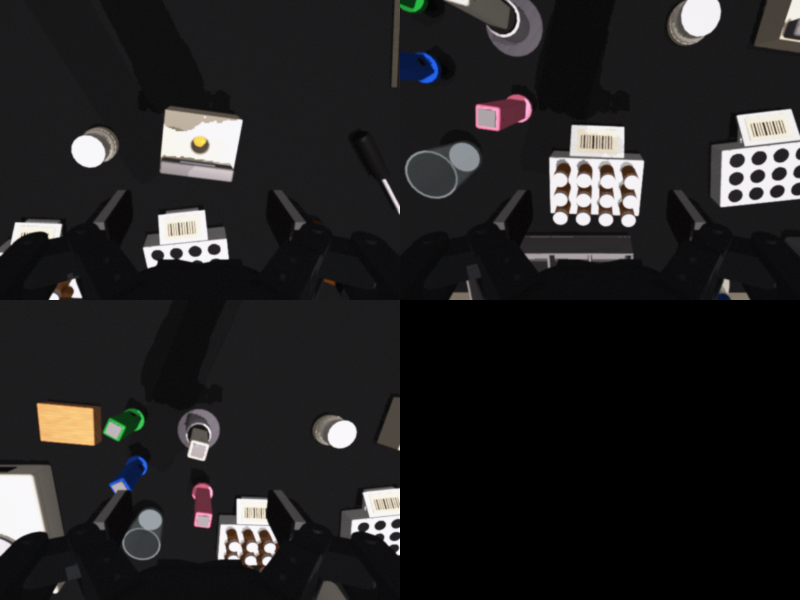

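The wrist montage shows, in full-resolution pixels, the dock at about (320,230), the label at about (316,224) and the reader's top at about (316,240). I'll look at enlarged crops of all three.

```bash
python3 - <<'E'
from h import *
c=lambda n,x,y:cv2.resize(cv2.imread(f'pics/w_{n}.png')[y:y+140,x:x+140],(400,400),interpolation=cv2.INTER_CUBIC)
a=cv2.resize(cv2.imread('pics/w_dock.png')[160:300,250:393],(266,266)); 
k=lambda n,x,y:cv2.resize(cv2.imread(f'pics/w_{n}.png')[y:y+100,x:x+133],(400,300),interpolation=cv2.INTER_CUBIC)
cv2.imwrite('pics/m2.png',np.vstack([np.hstack([k('dock',255,180),k('label',250,185)]),np.hstack([k('reader',255,180),k('dock',255,215)])]))
E
```

```text
(no output)
```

View pics/m2.png

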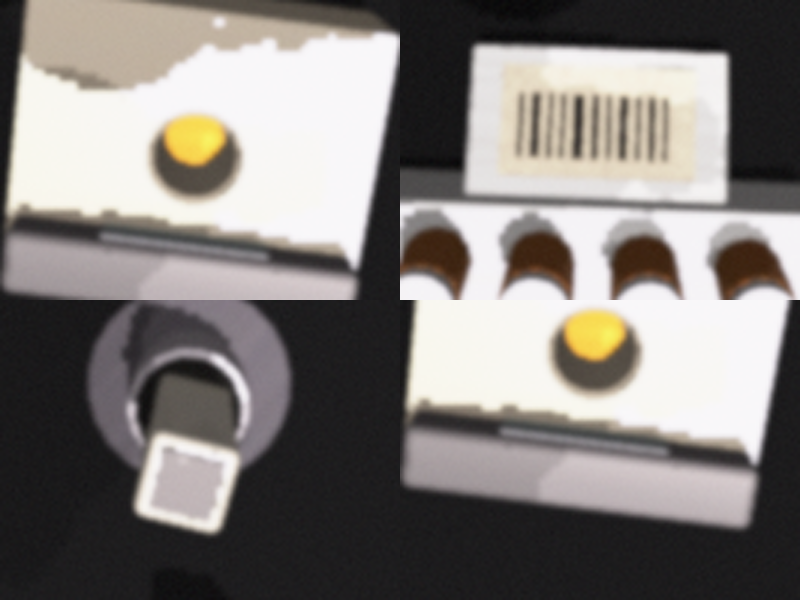

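```bash
cat > meas.py <<'E'
from h import *
import pickle
D=pickle.load(open('C.pkl','rb'))
def comp(m,p):
    n,l=cv2.connectedComponents(m.astype(np.uint8)); k=l[p[1],p[0]]; assert k
    c,_=cv2.findContours((l==k).astype(np.uint8),cv2.RETR_EXTERNAL,cv2.CHAIN_APPROX_NONE); return max(c,key=cv2.contourArea)
def quad(c):
    h=cv2.convexHull(c)
    for e in np.arange(.01,.2,.005):
        q=cv2.approxPolyDP(h,e*cv2.arcLength(h,True),True)[:,0].astype(float)
        if len(q)<=4: return q
def diag(q):
    A=np.c_[q[2]-q[0],-(q[3]-q[1])]; s=np.linalg.solve(A,q[1]-q[0]); return q[0]+s[0]*(q[2]-q[0])
def yaw(P): # mod 90
    a=[np.degrees(np.arctan2(*(P[(i+1)%4]-P[i])[[1,0]])) for i in range(len(P))]; return a
if __name__=='__main__':
    im=cv2.imread('pics/w_label.png'); C=D['label']; g=im.min(2)
    m=(g>125); m[247:]=0; m[185:250,:265]=0
    q=quad(comp(m,(275,225))); c=diag(q); X=onz(C,c,.029); print('plate',q.tolist(),c,X)
    f=lambda p,z:onz(C,p,z)
    P=[f(p,.029+(.012 if p[1]>c[1] else -.012)) for p in q]; print(np.round(P,4).tolist(),np.round(yaw(P),1),[np.linalg.norm(P[i]-P[i-1]) for i in range(4)])
    im=cv2.imread('pics/w_reader.png'); C=D['reader']
    q=quad(comp(im.min(2)>110,(305,238))) if im[238,305].min()>110 else None; c=diag(q)
    P=np.array([onz(C,p,.151) for p in q]); print('reader',q.tolist(),c,onz(C,c,.151),np.round(yaw(P),1),[np.linalg.norm(P[i]-P[i-1]) for i in range(4)])
    im=cv2.imread('pics/w_dock.png'); C=D['dock']
    m=(im[:,:,0]<110); m[:,:300]=0; m[:,340:]=0; m[:212]=0;m[250:]=0
    k=comp(m,(320,228)); e=cv2.fitEllipse(cv2.convexHull(k)); X=onz(C,e[0],.055); print('well',e,X,'diam',e[1][0]/365*(np.linalg.norm(X-C[2])), cv2.boundingRect(k))
E
python3 meas.py
```

```text
plate [[274.0, 201.0], [358.0, 203.0], [358.0, 246.0], [271.0, 246.0]] [316.25109605 223.63451574] [ 0.61282825 -0.13230807  0.029     ]
[[0.5926, -0.1745, 0.017], [0.5945, -0.0907, 0.017], [0.632, -0.092, 0.041], [0.6322, -0.1759, 0.041]] [ 88.7  -1.9 -89.9 178. ] [np.float64(0.04625376666200304), np.float64(0.08381755210904658), np.float64(0.044538011372417766), np.float64(0.08393688348907714)]
reader [[313.0, 176.0], [349.0, 200.0], [326.0, 257.0], [300.0, 250.0]] [321.37583893 228.18791946] [ 0.43553507 -0.25112617  0.151     ] [  56.6  -20.5 -105.7  169.8] [np.float64(0.06333288802429253), np.float64(0.03515933618905068), np.float64(0.052549033850832295), np.float64(0.023018019987361537)]
well ((319.3701477050781, 231.83786010742188), (25.01183319091797, 27.18560218811035), 85.55970764160156) [0.43394704 0.16271079 0.055     ] diam 0.022866676764104484 (306, 220, 28, 25)
```

```bash
python3 - <<'E'
from meas import *
im=cv2.imread('pics/w_reader.png'); C=D['reader']
m=im.min(2)>110; m[:223]=0
k=comp(m,(305,238)); q=cv2.boxPoints(cv2.minAreaRect(k)); c=diag(q)
P=np.array([onz(C,p,.151) for p in q]); print(q.tolist(),c,onz(C,c,.151),np.round(yaw(P),1),[np.linalg.norm(P[i]-P[i-1]) for i in range(4)])
# label top/bottom edges by barcode bars & card: rack-top edge yaw
im=cv2.imread('pics/w_label.png'); C=D['label']; g=im.min(2).astype(int)
for lo,hi,z in((190,212,.017),(235,250,.041),(246,260,.038)):
    e=[]
    for x in range(285,350):
        col=g[lo:hi,x]; d=np.diff(col); i=(np.argmax(d) if lo!=235 else np.argmin(d)); e.append((x,lo+i+.5))
    vx,vy,x0,y0=cv2.fitLine(np.array(e,np.float32),cv2.DIST_HUBER,0,.01,.01)[:,0]
    A,B=onz(C,(x0-30*vx,y0-30*vy),z),onz(C,(x0+30*vx,y0+30*vy),z); print(x0,y0,A,np.degrees(np.arctan2(-(B-A)[0],(B-A)[1])))
E
```

```text
[[297.82354736328125, 250.70590209960938], [307.11767578125, 213.5294189453125], [345.0, 223.0], [335.70587158203125, 260.1764831542969]] [321.41177 236.85295] [ 0.44305492 -0.2510653   0.151     ] [ 165.9   75.8  -12.4 -104.6] [np.float64(0.03344784868311243), np.float64(0.03328364063564351), np.float64(0.03245097818693413), np.float64(0.03355291971949732)]
317.0 200.6077 [ 0.59094863 -0.16147877  0.017     ] -2.3440310334154195
313.1947 246.03287 [ 0.63725503 -0.16384777  0.041     ] 10.160783469630001
319.0 253.7 [ 0.63983393 -0.15890555  0.038     ] -2.087326072077126
```

```bash
python3 - <<'E'
from meas import *
q=np.array([(306.5,224.3),(334.8,226.7),(327.5,257.7),(299.9,251.7)]); C=D['reader']
P=np.array([onz(C,p,.151) for p in q]); c=onz(C,diag(q),.151); print(c,np.round(yaw(P),1),[np.linalg.norm(P[i]-P[i-1]) for i in range(4)])
xy=(c[:2]+[.4455,-.2535])/2; print(xy)
rot=(Ro.from_euler('z',-13,degrees=True)*Ro.from_rotvec([0,np.pi,0])).as_rotvec()
l=np.array([.6135,-.132,.029])
for yw in(-2.2,):
  R=Ro.from_euler('z',yw,degrees=True)*Ro.from_rotvec([0,np.radians(150),0]); n=-R.as_matrix()[:,2]
  for r in(0,90,180,-90): print(r,n,robot.ik(l+n*.15,(R*Ro.from_euler('z',r,degrees=True)).as_rotvec()))
robot.move_ptp(np.array([*xy,.21]),rot); 
s=robot.read_state(); print(s['time_s'],s['position'],s['joints'])
im,_=snap('wrist','w_pre')
E
```

```text
[ 0.44576372 -0.2553419   0.151     ] [  85.2  -12.1 -102.8  166.4] [np.float64(0.024701645770520232), np.float64(0.02368540167567047), np.float64(0.02796523526832348), np.float64(0.02414935074720296)]
[ 0.44563186 -0.25442095]
0 [-0.49963146  0.0191939   0.8660254 ] [-0.4318995  -0.19845809  0.63876959  2.23998635  0.04467371  0.54563823
  1.7288642 ]
90 [-0.49963146  0.0191939   0.8660254 ] [-0.20889714 -0.16432739  0.43440228  2.23423791 -0.05931653  0.54307604
  0.24282603]
180 [-0.49963146  0.0191939   0.8660254 ] [ 1.42133843 -0.2007623  -1.05993293  2.1901633  -0.57446879  0.60934082
 -0.88074151]
-90 [-0.49963146  0.0191939   0.8660254 ] [ 1.42133843 -0.2007623  -1.05993293  2.1901633  -0.57446879  0.60934082
 -2.45153784]
5.1667 [ 0.44589873 -0.25461934  0.21052252] [-0.26097024  0.0453059   0.75478197  1.85649641 -0.03170942  1.25242819
  1.848654  ]
```

View pics/w_pre.png

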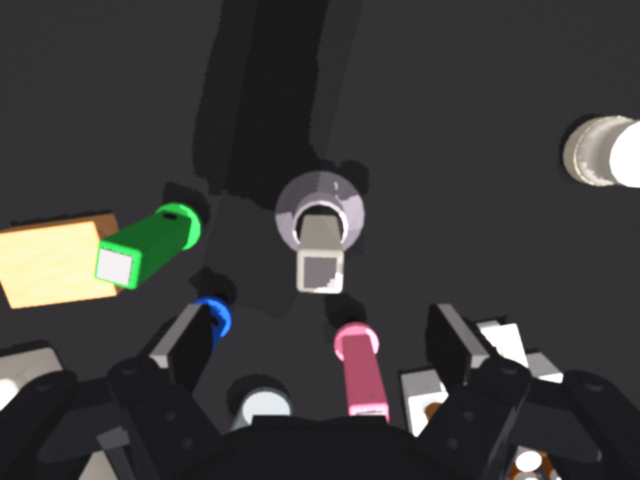

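The wrist view shows the white reader's top at (320,272), square to the image and centred between the fingers. The look-alikes are clear of the path, so I'll grasp it.

```bash
python3 - <<'E'
from h import *
s=robot.read_state(); rot=s['tcp_rot']
robot.move_l(np.array([.4456,-.2544,.110]),feed=.1); 
robot.gripper_to(0.0); robot.wait(.2)
s=robot.read_state(); print(s['time_s'],s['position'],s['tcp_rot'],s['width'],s['grip_force'],s['wrist_force'])
p=s['position'].copy()
robot.move_l(p+[0,0,.02],feed=.05)
s=robot.read_state(); print(s['wrist_force'],s['position'],s['width'])
robot.move_l(p+[0,0,.10],feed=.12); robot.wait(.2)
s=robot.read_state(); print(s['time_s'],s['wrist_force'],s['position'],s['width'],s['grip_force'])
np.save('off.npy',p[2]-.010)
im,_=snap('scene','s_lift'); im2,_=snap('wrist','w_lift')
cv2.imwrite('pics/m3.png',np.hstack([cv2.resize(im[80:230,230:390],(400,375)),cv2.resize(im2,(400,375))]))
E
```

```text
7.1417 [ 0.44583911 -0.25450066  0.11027089] [ 3.55536236e-01  3.12090027e+00 -1.33855381e-04] 0.02530712335496028 58.788689374923706 [ 0.04846399 -0.74436298  2.45515552]
[ 0.41668575  0.10968294 -0.52645219] [ 0.44588832 -0.25441656  0.1304143 ] 0.025321128699012138
8.7167 [ 1.21910425  0.57144591 -1.20788319] [ 0.44535024 -0.25427876  0.20939024] 0.02545936102069143 58.476712703704834
```

View pics/m3.png

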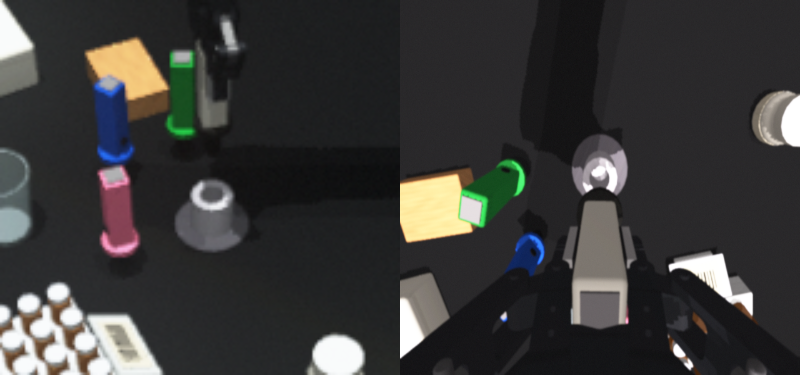

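The reader is gripped (width 25.3 mm, 58 N) and out of the stand, with nothing else moved. Next is the label pose.

```bash
python3 - <<'E'
from h import *
off=float(np.load('off.npy'))
l=np.array([.6135,-.132,.029])
R=Ro.from_euler('z',-2.2,degrees=True)*Ro.from_rotvec([0,np.radians(150),0]); n=-R.as_matrix()[:,2]; rot=R.as_rotvec()
G=l+n*(off+.05); pre=l+n*(off+.05)+np.array([-.06,0,.07])
print(G,pre,robot.ik(pre,rot))
robot.move_ptp(np.array([.45,-.15,.24]),(Ro.from_euler('z',-2.2,degrees=True)*Ro.from_rotvec([0,np.pi,0])).as_rotvec())
robot.move_ptp(pre,rot)
robot.move_l(G+n*.03,rot,feed=.15); robot.wait(.3)
s=robot.read_state(); print(s['time_s'],s['position']-(G+n*.03),(Ro.from_rotvec(s['tcp_rot'])*R.inv()).as_rotvec(degrees=True),s['wrist_force'],s['width'])
im,C=snap('wrist','w_aim'); T=Ro.from_rotvec(s['tcp_rot'])
for z in(-.041,off-.048,off-.04,off): print(z,proj(C,s['position']+T.apply([0,0,z])))
print('label',proj(C,l))
S,_=snap('scene','s_aim'); t,_=snap('top','t_aim')
cv2.imwrite('pics/m4.png',np.hstack([cv2.resize(im[100:400,170:470],(400,400),interpolation=cv2.INTER_CUBIC),cv2.resize(S[120:270,200:350],(400,400),interpolation=cv2.INTER_CUBIC)]))
E
```

```text
[ 0.53841993 -0.12911571  0.15913841] [ 0.47841993 -0.12911571  0.22913841] NoneTraceback (most recent call last):
  File "<stdin>", line 8, in <module>
cell.PlanningError: the arm cannot take that pose within its joint ranges
```

```bash
cat > aim.py <<'E'
from h import *
off=float(np.load('off.npy'))
l=np.array([.6135,-.132,.029])
R=Ro.from_euler('z',-2.2,degrees=True)*Ro.from_rotvec([0,np.radians(150),0]); n=-R.as_matrix()[:,2]; rot=R.as_rotvec()
G=l+n*(off+.05)
E
python3 - <<'E'
from aim import *
print(robot.read_state()['time_s'])
for d in([0,0,0],[0,0,.03],[0,0,.05],[0,0,.08],[-.02,0,.04],[-.03,0,.05],[-.04,0,.06],[-.015,0,.026]):
    q=robot.ik(G+np.array(d),rot); print(d,None if q is None else np.round(q,2))
E
```

```text
9.325
[0, 0, 0] [-0.45 -0.2   0.66  2.24  0.06  0.55  1.72]
[0, 0, 0.03] [-0.44 -0.25  0.63  2.2   0.1   0.62  1.68]
[0, 0, 0.05] [-0.43 -0.27  0.61  2.18  0.12  0.67  1.65]
[0, 0, 0.08] [-0.3  -0.27  0.48  2.14  0.07  0.73  1.69]
[-0.02, 0, 0.04] [-0.28 -0.28  0.48  2.22  0.06  0.65  1.71]
[-0.03, 0, 0.05] [ 0.14 -0.27  0.12  2.22 -0.13  0.68  1.87]
[-0.04, 0, 0.06] [ 0.15 -0.3   0.12  2.22 -0.12  0.71  1.87]
[-0.015, 0, 0.026] [-0.43 -0.29  0.62  2.24  0.13  0.62  1.65]
```

```bash
python3 - <<'E'
from aim import *
robot.move_ptp(G+[0,0,.05],rot)
robot.move_l(G,rot,feed=.1); robot.wait(.3)
s=robot.read_state(); print(s['time_s'],s['position']-G,(Ro.from_rotvec(s['tcp_rot'])*R.inv()).as_rotvec(degrees=True),s['wrist_force'],s['width'])
im,C=snap('wrist','w_aim'); T=Ro.from_rotvec(s['tcp_rot'])
for z in(-.041,off-.048,off-.04,off): print(z,proj(C,s['position']+T.apply([0,0,z])))
print('label',proj(C,l))
S,_=snap('scene','s_aim')
Sc=cam('scene'); print('scene tip',proj(Sc,s['position']+T.apply([0,0,off])),'col',proj(Sc,s['position']+T.apply([0,0,off-.04])),'label',proj(Sc,l))
cv2.imwrite('pics/m4.png',np.hstack([cv2.resize(im[100:400,170:470],(400,400),interpolation=cv2.INTER_CUBIC),cv2.resize(S[130:270,220:360],(400,400),interpolation=cv2.INTER_CUBIC)]))
E
```

```text
10.9417 [ 3.54326350e-04 -5.70520465e-05  6.69207007e-04] [ 0.00446897 -0.06274873  0.00164989] [-0.69974081  0.59979278 -1.20585236] 0.02527144493537176
-0.041 [319.50515396 401.42150931]
0.05227089242267112 [319.43969883 277.22388288]
0.06027089242267112 [319.4367974  271.71857076]
0.10027089242267112 [319.42508025 249.48589803]
label [319.44765357 228.92068331]
scene tip [288.19621771 203.23521621] col [295.05132132 191.39181599] label [280.22047457 217.47836728]
```

View pics/m4.png

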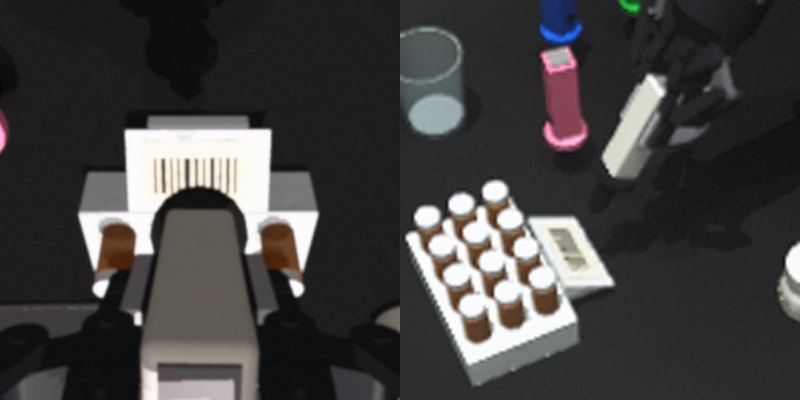

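The wrist crop shows the plate centred at column ≈319 against a predicted 319.4, with its edges level. The barcode's middle is at row ≈231 against 229. In the scene view the plate's centre is (280.6,218.4) against a predicted (280.2,217.5). The aim is within about 1–2 mm and the collar sits where a straight grip puts it. I'll hold here, then move on to the dock.

```bash
python3 - <<'E'
from aim import *
robot.wait(1.6)
s=robot.read_state(); print(s['time_s'],s['position']-G,np.abs(s['qvel']).max())
robot.move_l(G+[0,0,.05],rot,feed=.12)
V=np.array([0,np.pi,0.])
robot.move_ptp(np.array([.47,-.05,.27]),V)
W=np.array([.4338,.1624])
robot.move_ptp(np.array([*W,.24]),V)
robot.move_l(np.array([*W,.055+off+.012]),V,feed=.12); robot.wait(.4)
s=robot.read_state(); print(s['time_s'],s['position'],s['joints'],(Ro.from_rotvec(s['tcp_rot'])*Ro.from_rotvec(V).inv()).as_rotvec(degrees=True),s['wrist_force'],s['width'])
im,C=snap('wrist','w_dk'); t,_=snap('top','t_dk'); S,_=snap('scene','s_dk')
T=cam('top');Sc=cam('scene');tip=s['position']-[0,0,off]; X=np.array([*W,.055])
for n,c in(('w',C),('t',T),('s',Sc)): print(n,'tip',proj(c,tip),'well',proj(c,X))
cv2.imwrite('pics/m5.png',np.hstack([cv2.resize(im[130:370,200:440],(400,400),interpolation=cv2.INTER_CUBIC),cv2.resize(S[210:310,355:455],(400,400),interpolation=cv2.INTER_CUBIC)]))
E
```

```text
12.6417 [ 1.12046435e-05  1.46211509e-05 -1.42918290e-06] 0.0017482453016344395
15.9583 [0.4339489  0.16251279 0.16757979] [-0.62135233 -0.02574409  0.20352698  2.00401099  0.00561045  1.16216619
  1.15075323] [ 0.01759609 -0.03194242  0.00423497] [-0.70004751  0.12909716 -1.64426698] 0.025305975529457764
w tip [319.40742258 248.56887496] well [319.23348366 242.91367682]
t tip [252.59404058 284.45960887] well [253.26606151 284.91707345]
s tip [408.40361052 268.40121839] well [407.51792253 271.05537504]
```

View pics/m5.png

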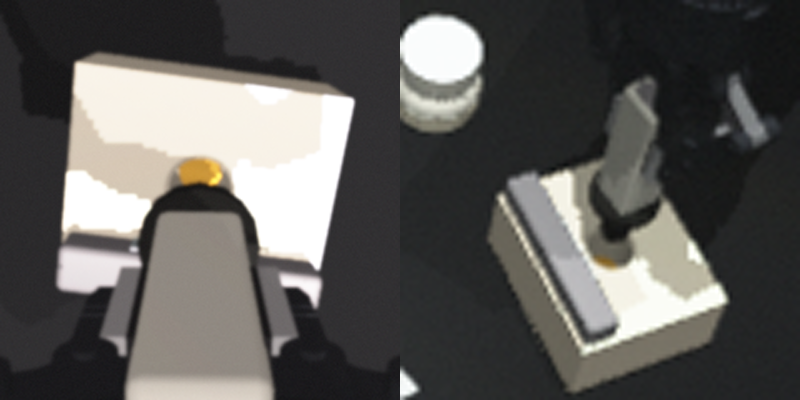

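The wrist view puts the well's mouth at column ≈320.6, with its top rim at row ≈224 (expected 225), so it is about 0.8 mm towards +y of the nose. The scene view shows the nose tip just over the mouth. I'll shift and insert under force watch.

```bash
python3 - <<'E'
from aim import *
V=np.array([0,np.pi,0.]); x,y=.4338,.1631
f0=robot.read_state()['wrist_force'].copy()
def go(d,feed):  # d: collar height above rim
    robot.move_l(np.array([x,y,.015+off+d]),V,feed=feed); robot.wait(.05)
    s=robot.read_state(); f=s['wrist_force']-f0
    print('%.4f'%d,round(s['time_s'],2),'collar %.4f'%(s['position'][2]-off-.015),np.round(f,1),round(s['width'],4),np.round(s['position'][:2],4)); return f
for d in(.040,.025,.014):
    if np.linalg.norm(go(d,.05))>4: print('unexpected'); break
else:
    for d in np.arange(.012,-.006,-.0015):
        if go(d,.015)[2]>17: break
E
```

```text
0.0400 16.55 collar 0.0397 [ 0.4 -0.6  0.5] 0.0256 [0.4337 0.163 ]
0.0250 17.05 collar 0.0249 [-0.8 -1.1 -0.1] 0.0255 [0.4337 0.1631]
0.0140 17.47 collar 0.0138 [-0.9 -0.1 -0.8] 0.0259 [0.4337 0.163 ]
0.0120 17.8 collar 0.0121 [-0.8 -0.5  0.1] 0.0252 [0.4338 0.1631]
0.0105 18.1 collar 0.0109 [-0.2 -0.6  3.7] 0.0253 [0.4339 0.1631]
0.0090 18.4 collar 0.0092 [-0.8 -1.8  4.5] 0.0258 [0.4339 0.1632]
0.0075 18.7 collar 0.0076 [-1.5 -0.5  5.8] 0.0253 [0.4339 0.1632]
0.0060 19.0 collar 0.0061 [-1.1 -0.6  6.1] 0.0257 [0.4339 0.1632]
0.0045 19.3 collar 0.0047 [-1.3 -0.3  6.6] 0.0255 [0.434  0.1631]
0.0030 19.6 collar 0.0033 [-1.  -0.6  7.2] 0.0253 [0.434  0.1632]
0.0015 19.9 collar 0.0019 [-1.2 -0.4  7.7] 0.0254 [0.434  0.1632]
0.0000 20.2 collar 0.0004 [-1.7 -1.1  8.7] 0.0255 [0.434  0.1632]
-0.0015 20.5 collar -0.0000 [-4.5 -2.3 14.8] 0.0253 [0.4341 0.1632]
-0.0030 20.8 collar -0.0000 [-8.2 -3.3 25.4] 0.0255 [0.4342 0.1633]
```

The collar has met the rim: travel stopped at 0.0000 and the force rose past the spring's 9 N to 25 N. I'll check that it holds, then hand in.

```bash
python3 - <<'E'
from aim import *
robot.wait(1.0); s=robot.read_state(); f=s['wrist_force']
print(s['time_s'],s['position'][2]-off-.015,f,s['width'],s['grip_force'],(Ro.from_rotvec(s['tcp_rot'])*Ro.from_rotvec([0,np.pi,0]).inv()).as_rotvec(degrees=True))
S,_=snap('scene','s_fin'); cv2.imwrite('pics/m6.png',cv2.resize(S[210:310,355:455],(400,400),interpolation=cv2.INTER_CUBIC))
E
```

```text
21.8 -5.403749260170232e-05 [-8.00288687 -3.52739348 25.06071631] 0.02538241060412421 61.749016642570496 [ 0.04062311 -0.02225733 -0.00649777]
```

View pics/m6.png

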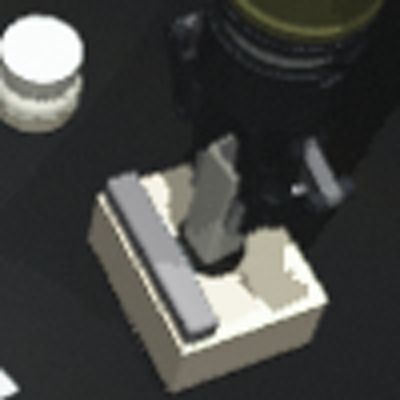

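The picture shows the collar flat on the dock's rim (crop ≈(215,262)) with the reader upright. The push is steady at 25 N, so I'll hand in.

```bash
python3 -c "
from cell import robot
print(robot.hand_in())"
```

```text
the job is handed in; nothing more can be done
None
```

The job is handed in at about 22 s: the reader was held about 50 mm off the full rack's label for over 1.6 s, then pushed home in the dock, collar on the rim, still gripped and held down at about 25 N; the hand-in gave no verdict.

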